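Turn the colour chart leaf over

ROBOT

A 6-joint arm with a two-finger parallel gripper is mounted at the origin on the work surface. World frame = base frame: x ahead of the robot, y to its left, z up, the work surface at z = 0. Lengths are in m, angles in degrees, forces in N, time in s.
With the tool pointing down it reaches from about 0.35 to 0.875 m from the base axis. Payload 4.2 kg.
Tool frame: the origin (TCP) lies at the very end of the fingers, on their centre line; the grasp point (between the pads) lies r.pinch_z behind it (r.pinch_z is the distance from the TCP to the grasp point, in m); y points along the fingers, z is the direction in which the jaws open and shut, and the axes are right-handed (so a half turn about y gives the same grasp; the last joint's range is limited). The gripper opens to 87 mm and grips with 3 to 60 N. Pads are 19 mm wide; open, the fingers measure 117 mm over their backs; the gripper's body (75 mm by 190 mm) begins 51 mm behind the grasp point.
Start: joints at [80.936, 22.042, 0.453, 0, -68.411, -14.817], TCP at [0.253, 0.571, 0.223] pointing down, gripper open.
Joint ranges: [-179.83, 179.83], [-69.29, 118.12], [-61.27, 80.66], [-181.25, 117.63], [-171.15, -9.14], [-177.46, 177.46]. Speed limits (degrees/s): [159.86, 159.86, 180, 180, 180, 180].

INTERFACE

Orientations are given as a 3x3 rotation matrix whose columns are the frame's x, y, z axes.
In Python, from station import sense, capture, camera_params, r gives the robot as it stands.
- The arm moves only by the tool move_arm, never from a script. Its argument "increments" is text: rows parted by semicolons, each of 7 numbers parted by spaces: the closure, from -1 (fully open) to 1 (shut), so that 0 is half open, then the shift along the tool's x, y, z in m, then the turn, a rotation vector about the tool's x, y, z in rad. In form: hand x y z wx wy wz; .... A call has 1 to 8 rows; each row is the pose to reach, as a shift and turn from the pose commanded when the call began, along the tool's axes at that moment; what a row does not reach only later rows make up. A row lasts 1/10 s, in which the tool goes at most 50 mm and 8.59 degrees, less where a joint would pass 70% of its speed; a pose out of reach is approached as far as the arm can. A call with a gripper value outside its range is refused whole. The fingers move at their own pace and stop on an object; the grip force is fixed at half the most. Time passes only in rows, so rows that repeat a pose let the fingers close. It gives the time, the measured TCP pose, the force and the opening at its end, in the units of the state.
- sense(): the state, without advancing time (a new reading comes with each control period).
- capture(name): name is "scene" or "top"; returns (picture, depth): 400x640x3 uint8, red, green, blue; 400x640 float32, m along the optical axis (not along the pixel's ray), 0 where there is no reading.
- camera_params(name): a dict with "fx", "fy", "cx", "cy" (pixels), "xyz" and "orientation" of the camera in the world. Camera axes: x right, y down, z forward; pixel columns grow to the right and rows downward; lengths in m; the calibration is good to about 2 mm. A picture is of the moment at which its call begins. camera_params takes no time and is no camera call.
- r.finish_job(): hands the job in, once; it reports no verdict.
The state is a dict: "time_s": time; "joints": joint angles; "joint_velocities": joint speeds; "effort": joint torques, N m; "tcp_pos": TCP position; "ee_rot": TCP orientation; "wrist_force": force on the tool from outside, world axes, zero at the start; "moment": the same for the moment, N m; "gripper_width": opening from 0.0 (shut) to 1.0 (fully open).
Only numpy, scipy, OpenCV 4.12 (cv2) and the standard library are available. Lean on these libraries where they do the work, as an engineer would, in place of code of your own. Each camera call takes 0.05 s, during which the arm holds its last target.

TASK

The ring binder of seed colour charts lies open on the desk. Slip a fingertip under the index tab of the top leaf on the right-hand pile and turn that one leaf over the rings like a page, following it with the finger until it is past upright, so that it lies flat on the left-hand pile and the next chart shows. Only push with the fingertips, gently: do not pinch the leaf, leave the next leaf down, do not lift or shove the binder, and leave the tissue box, pencil, jar and loupe where they are.

Things in the scene. Friction and masses are not known exactly. Their poses are not given: they have to be found in the camera images.
- binder: Open A5 ring binder, loose on the desk, 0.98 kg. Dark covers 400 x 240 x 3 mm, on each a 26 mm high pile of white chart leaves 210 mm long that ends 164 mm from the spine line; four steel rings, 24 mm radius, between the piles. Origin: middle of the spine, on the desk. x along the spine away from the robot, y across to the left-hand pile, z up.
- binder_axis (a point): Centre of the rings, 32 mm above the desk at the middle of the spine; the leaves turn about the binder's x axis through this point.
- top_leaf_tab (a point): Centre of the top leaf's index tab. The leaf: stiff white board 210 x 148 x 2.5 mm, 65 g, with brown colour chips. Tab 38 mm along the spine, sticking out 20 mm past the pile (outer end 184 mm from ring axis), free air under it: underside 32 mm above the desk, 29 above the cover. At the start it is 30 mm along the binder's +x, 174 mm along -y. Turns with the leaf.
- top_leaf (a joint): Angle of the top leaf about the ring axis, rad: 0 flat on the right-hand pile, 1.57 upright, 3.14 flat on the left-hand pile. It turns easily; let go short of upright it falls back, past upright it falls over to the left.
- next_leaf_tab (a point): Centre of the index tab of the next leaf, which lies directly under the top leaf: same board and tab size, 3 mm lower, its tab nearer the robot, 26 mm along the binder's -x (18 mm free between the two tabs). A third tab, fixed in the pile, follows nearer still.
- next_leaf (a joint): Angle of the next leaf, rad: 0 flat on the right-hand pile; it must stay there.
- tissue_box_center (a point): Centre of a dark blue closed tissue box, 225 x 118 x 80 mm, to the left of the binder. Leave alone.
- pencil_center (a point): Middle of a green pencil, 173 mm long and 7.5 mm thick, lying on the desk to the right of the binder. Leave alone.
- seed_jar_center (a point): Centre of an amber jar with a white cap, 54 mm diameter, 75 mm tall, near left. Leave alone.
- loupe_center (a point): Centre of a black stand loupe, 39 mm diameter, 40 mm tall, far right. Leave alone.

How it is judged (in metres and radians):
On the way, in this order (a step that is already met when the one before it is completed fails the run):
1. the finger carries the leaf to near upright (the finger is on it between 69 and 109 degrees) (value of joint top_leaf between 1.2 and 1.9 rad and contact force between the fingers and top_leaf above 0.02 N), for 0.1 s.
2. the leaf lies flat on the left-hand pile (value of joint top_leaf above 3.07 rad), for 0.2 s.
At the end, for the whole second after the job is handed in: The top leaf lies flat on the left-hand pile (within 4 degrees) and is at rest, the next leaf lies flat on the right-hand pile (within 3.4 degrees), the binder lies still and flat on the desk within 30 mm of where it was, and the tissue box, pencil, jar and loupe are within 25 mm of where they were (value of joint top_leaf above 3.07 rad and velocity of joint top_leaf below 0.05 rad/s and value of joint next_leaf below 0.06 rad and linear speed of binder below 0.01 m/s and angle between binder's own z axis and vertical below 0.03 rad and distance of binder from where it was at the start of the episode below 0.03 m and distance of each of tissue_box_center, pencil_center, seed_jar_center, loupe_center from where it was at the start of the episode below 0.025 m); the robot touches nothing.
It fails at once if the next leaf is raised more than 17 degrees (value of joint next_leaf above 0.3 rad).
It fails at once if the top leaf is squeezed or pushed harder than 20 N (contact force between the fingers and top_leaf above 20 N).
It fails at once if the binder is shoved more than 30 mm (distance of binder from where it was at the start of the episode above 0.03 m).
It fails at once if the binder is lifted off the desk or tipped (height (world z) of binder above 0.008 m or angle between binder's own z axis and vertical above 0.06 rad).
It fails at once if the tissue box, pencil, jar or loupe is moved more than 25 mm (distance of any of tissue_box_center, pencil_center, seed_jar_center, loupe_center from where it was at the start of the episode above 0.025 m).
It also fails if it takes over 43 s, if anything falls off the work surface, if the arm or the gripper's body presses on something with over 40 N, if the wrist force passes 120 N, or if a joint passes its speed limit or range.

## Working session

There is one attempt and no reset: what is moved stays moved. The work goes in short steps, Python scripts to look and compute and a tool call to move; the robot and the scene stay as the last step left them, time stands still between calls to the robot, and variables do not carry over. Pictures are saved under pics/ and viewed, and the job is handed in when it is done.

Besides the shell and the picture viewer there is one more tool, called after "Emit:" as a command line: name --argument value ..., lists and objects as JSON in quotes. move_arm: Moves the arm, as the interface text tells. Its arguments: {"type":"object","properties":{"increments":{"type":"string"}},"required":["increments"]}

```bash
ls; mkdir -p pics; python3 - <<'E'
from station import sense,capture,camera_params,r
import cv2,numpy as np
s=sense();print(s);print(r.pinch_z)
for n in("scene","top"):
    p,d=capture(n);cv2.imwrite(f"pics/{n}0.png",p[:,:,::-1]);np.savez(f"{n}0.npz",p=p,d=d);print(camera_params(n))
E
```

```text
pics
{'time_s': 0.0, 'joints': array([ 8.09353914e+01,  2.20910946e+01,  3.79334507e-01, -2.87946728e-02,
       -6.84109045e+01, -1.48173375e+01]), 'joint_velocities': array([ 0.0671535 ,  0.01309234,  0.13308441,  0.08246012, -0.01480436,
        0.01277579]), 'effort': array([ 2.89435493e-04, -3.90663528e+01,  1.87400991e+01,  4.21966195e+00,
        1.09401683e-02, -1.93837759e-04]), 'tcp_pos': array([0.2527649 , 0.57094576, 0.22145355]), 'ee_rot': array([[-9.14306526e-01, -7.98757373e-04, -4.05022145e-01],
       [ 4.05022921e-01, -2.04049772e-03, -9.14304255e-01],
       [-9.61394997e-05, -9.99997599e-01,  2.18915543e-03]]), 'wrist_force': array([ 0.03744329,  0.54958003, -0.19366531]), 'moment': array([ 0.01732761,  0.0285779 , -0.01145748]), 'gripper_width': 0.9999361130278449}
0.0187
{'fx': 439.54085945317894, 'fy': 439.54085945317894, 'cx': 318.125356408508, 'cy': 207.14530873197037, 'xyz': array([1.28371789, 0.15155759, 1.03779035]), 'orientation': array([[-0.13831163,  0.76965961, -0.62329285],
       [ 0.99036876,  0.10348469, -0.0919817 ],
       [-0.00629333, -0.63001191, -0.77655997]])}
{'fx': 510.2357256475529, 'fy': 510.2357256475529, 'cx': 307.2671962453924, 'cy': 197.61618064834735, 'xyz': array([0.24792585, 0.03024688, 1.56047644]), 'orientation': array([[-0.01492814, -0.98478631,  0.17312736],
       [-0.99986401,  0.01591587,  0.00431834],
       [-0.00700812, -0.17303935, -0.98488998]])}
```

View pics/scene0.png

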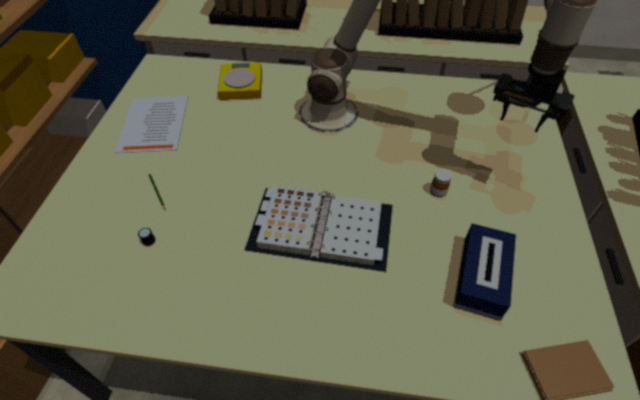

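View pics/top0.png

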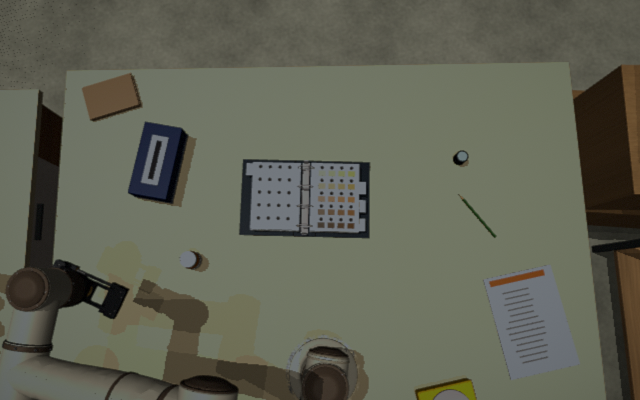

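The top view shows the binder at about cols 240–370, rows 160–238, with its right pile to the right and tabs at col ~362 (rows 187, 206, 225). Next I'll measure it.

```bash
cat > h.py <<'E'
import numpy as np
from station import camera_params
def ray(n,u,v,z):
    c=camera_params(n);d=np.array([(u-c['cx'])/c['fx'],(v-c['cy'])/c['fy'],1.]);d=c['orientation']@d
    return c['xyz']+d*(z-c['xyz'][2])/d[2]
def proj(n,P):
    c=camera_params(n);q=c['orientation'].T@(np.array(P)-c['xyz']);return c['fx']*q[0]/q[2]+c['cx'],c['fy']*q[1]/q[2]+c['cy']
E
python3 - <<'E'
from h import *
import cv2
p=np.load('top0.npz')['p'];im=p[:,:,::-1]
hsv=cv2.cvtColor(np.ascontiguousarray(im),cv2.COLOR_BGR2HSV)
cv2.imwrite('pics/topz.png',cv2.resize(im[150:250,230:380],None,fx=5,fy=5,interpolation=cv2.INTER_CUBIC))
p2=np.load('scene0.npz')['p'][:,:,::-1]
cv2.imwrite('pics/scenez.png',cv2.resize(p2[180:275,240:400],None,fx=5,fy=5,interpolation=cv2.INTER_CUBIC))
# dark cover: plus everything inside
g=im[150:250,230:380].max(2)
m=(g<70).astype(np.uint8); n,l,st,c=cv2.connectedComponentsWithStats(m); i=1+st[1:,4].argmax()
pts=cv2.findNonZero((l==i).astype(np.uint8)); rect=cv2.minAreaRect(pts);b=cv2.boxPoints(rect)+[230,150]
print(rect,b)
P=[ray('top',u,v,0.003) for u,v in b];P=np.array(P);print(P.round(4),P.mean(0))
for k in range(4): print(np.linalg.norm(P[k]-P[k-1]),np.degrees(np.arctan2(*(P[k]-P[k-1])[[1,0]])))
E
```

```text
((74.3161392211914, 48.27368927001953), (129.05702209472656, 76.15897369384766), 1.2730300426483154) [[238.95755768 234.91016388]
 [240.64955902 158.76998901]
 [369.67471313 161.63721466]
 [367.98272705 237.77738953]]
[[ 0.4091  0.248   0.003 ]
 [ 0.6491  0.2447  0.003 ]
 [ 0.6331 -0.1603  0.003 ]
 [ 0.3942 -0.1465  0.003 ]] [0.52136223 0.04647255 0.003     ]
0.39479152529416267 87.82972131217657
0.239990961488085 -0.7980888672710947
0.405270092710333 -92.26590200383929
0.23929253908017548 176.69687639415977
```

View pics/topz.png

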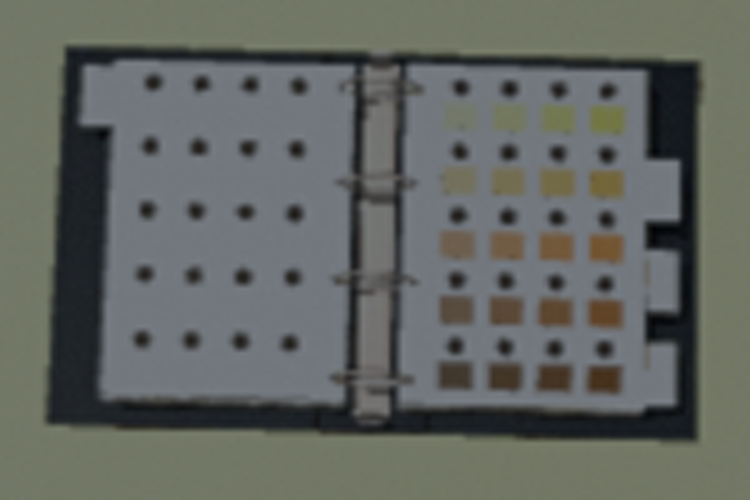

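View pics/scenez.png

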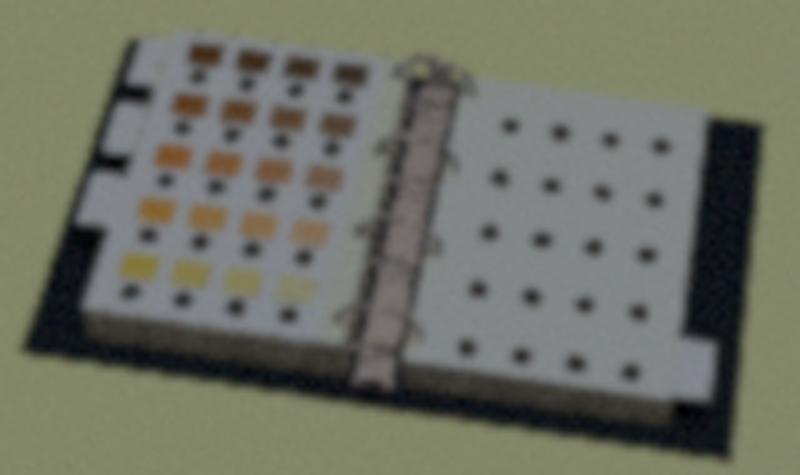

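```bash
python3 - <<'E'
from h import *
def t(x,y,z): return ray('top',230+(x+.5)/5-.5,150+(y+.5)/5-.5,z)
def s(x,y,z): return ray('scene',240+(x+.5)/5-.5,180+(y+.5)/5-.5,z)
C=np.array([t(*q,.003) for q in [(66,46),(699,62),(697,440),(47,425)]]);print(C.round(4),C.mean(0).round(4))
for k in range(4):
  d=C[k]-C[k-1];print(np.linalg.norm(d).round(4),np.degrees(np.arctan2(d[1],d[0])).round(2))
D=np.array([s(*q,.003) for q in [(24,350),(730,457),(764,123),(131,40)]]);print('scene',D.round(4),D.mean(0).round(4))
for k in range(4):
  d=D[k]-D[k-1];print(np.linalg.norm(d).round(4),np.degrees(np.arctan2(d[1],d[0])).round(2))
print('tab top',[t(*q,.0345).round(4) for q in [(681,160),(681,221)]],'next',[t(*q,.0315).round(4) for q in [(679,252),(679,314)]])
print('tab scene',[s(*q,.0345).round(4) for q in [(97,170),(75,222)]], [s(*q,.0315).round(4) for q in [(118,102),(105,152)]])
# other objects rough
print('loupe',ray('top',461,158,.04),'pencil',ray('top',459,194,.004),ray('top',496,237,.004),'jar',ray('top',189,260,.075))
E
```

```text
[[ 0.6489  0.2379  0.003 ]
 [ 0.6319 -0.1594  0.003 ]
 [ 0.3947 -0.1496  0.003 ]
 [ 0.4101  0.2479  0.003 ]] [0.5214 0.0442 0.003 ]
0.239 -2.4
0.3976 -92.45
0.2374 177.64
0.3978 87.78
scene [[ 0.6332 -0.1554  0.003 ]
 [ 0.6494  0.241   0.003 ]
 [ 0.4116  0.2515  0.003 ]
 [ 0.3966 -0.1452  0.003 ]] [0.5227 0.0479 0.003 ]
0.2368 -2.46
0.3967 87.66
0.238 177.47
0.397 -92.16
tab top [array([ 0.5629, -0.1424,  0.0345]), array([ 0.5251, -0.141 ,  0.0345])] next [array([ 0.5065, -0.1395,  0.0315]), array([ 0.4685, -0.1382,  0.0315])]
tab scene [array([ 0.5253, -0.1343,  0.0345]), array([ 0.5639, -0.1384,  0.0345])] [array([ 0.4707, -0.1342,  0.0315]), array([ 0.5092, -0.1335,  0.0315])]
loupe [ 0.6306994  -0.43542931  0.04      ] pencil [ 0.52530144 -0.43260265  0.004     ] [ 0.39036771 -0.53629641  0.004     ] jar [0.33101683 0.38226641 0.075     ]
```

```bash
cat >> h.py <<'E'
from station import sense
from scipy.spatial.transform import Rotation as Ro
B=np.array([.522,.046,0]);a=np.radians(-2.35);bx=np.array([np.cos(a),np.sin(a),0]);by=np.array([-np.sin(a),np.cos(a),0]);bz=np.array([0,0,1.])
def rot(e):
    e=np.radians(e);d=np.cos(e)*by-np.sin(e)*bz;z=-bx;return np.stack([np.cross(d,z),d,z],1)
def W(x,y,z): return B+x*bx+y*by+z*bz
def corner(s): # upper tip corner in binder coords
    R=s['ee_rot'];return toB(s['tcp_pos']+.0095*R[:,0])
def toB(p): q=p-B;return np.array([q@bx,q@by,q[2]])
def go(p,R=None,s=None):
    s=s or sense();R0=s['ee_rot'];R=R0 if R is None else R
    dp=R0.T@(p-s['tcp_pos']);w=Ro.from_matrix(R0.T@R).as_rotvec()
    print('dp',dp.round(4),'w',w.round(4),'| norm',np.linalg.norm(dp).round(3),np.degrees(np.linalg.norm(w)).round(1));return dp,w
E
python3 - <<'E'
from h import *
print(rot(30).round(3))
go(W(.033,-.30,.28),rot(90))
E
```

```text
[[ 0.021  0.036 -0.999]
 [ 0.5    0.865  0.041]
 [ 0.866 -0.5   -0.   ]]
dp [-0.5996 -0.0571  0.6381] w [-0.0017  1.1948 -0.0013] | norm 0.877 68.5
```

Emit:
move_arm --increments "1 0 -0.06 0 0 0 0;1 -0.06 -0.06 0.06 0 0.1 0;1 -0.24 -0.06 0.25 0 0.4 0;1 -0.24 -0.06 0.25 0 0.4 0;1 -0.24 -0.06 0.25 0 0.4 0;1 -0.24 -0.06 0.25 0 0.4 0;1 -0.24 -0.06 0.25 0 0.4 0;1 -0.24 -0.06 0.25 0 0.4 0"

```text
time_s: 0.9
tcp_pos: [0.3712, 0.2435, 0.2824]
ee_rot: [[-0.685, -0.0, -0.729], [0.729, -0.0, -0.685], [0.0, -1.0, 0.0]]
wrist_force: [1.1, -0.2, 0.4]
gripper_width: 0.354
```

```bash
python3 - <<'E'
from h import *
s=sense();print(s['time_s'],s['joints'].round(1),s['tcp_pos'],toB(s['tcp_pos']),s['gripper_width'])
go(W(.033,-.30,.28),rot(90))
E
```

```text
0.9 [ 54.4   1.5 -17.3  -0.  -71.1 -11.1] [0.37115764 0.24345971 0.28244225] [-0.15881209  0.19110854  0.28244225] 0.3542885075203315
dp [-0.4808  0.0024  0.2165] w [-3.000e-04  7.954e-01 -0.000e+00] | norm 0.527 45.6
```

Emit:
move_arm --increments "1 -0.48 0 0.22 0 0.8 0;1 -0.48 0 0.22 0 0.8 0;1 -0.48 0 0.22 0 0.8 0;1 -0.48 0 0.22 0 0.8 0;1 -0.48 0 0.22 0 0.8 0;1 -0.48 0 0.22 0 0.8 0;1 -0.48 0 0.22 0 0.8 0;1 -0.48 0 0.22 0 0.8 0"

```text
time_s: 1.7
tcp_pos: [0.4987, -0.1355, 0.2823]
ee_rot: [[0.046, -0.0, -0.999], [0.999, 0.0, 0.046], [0.0, -1.0, 0.0]]
wrist_force: [0.7, 0.9, 0.6]
gripper_width: 0.003
```

```bash
python3 - <<'E'
from h import *
s=sense();print(s['time_s'],s['joints'].round(1),s['tcp_pos'],toB(s['tcp_pos']),s['gripper_width'])
go(W(.033,-.30,.28),rot(90))
go(W(.033,-.30,.20),rot(30))
E
```

```text
1.7 [  2.8   9.2  -8.7  -0.  -72.1  -5.4] [ 0.49868072 -0.13552521  0.28230554] [-0.01585646 -0.18232873  0.28230554] 0.0029396911898778625
dp [-0.1174  0.0023 -0.0495] w [-0.0003 -0.0052  0.0002] | norm 0.127 0.3
dp [-0.1174  0.0823 -0.0495] w [ 0.0024 -0.0049 -1.047 ] | norm 0.152 60.0
```

Emit:
move_arm --increments "1 -0.117 0 -0.05 0 0 -0.14;1 -0.117 0 -0.05 0 0 -0.28;1 -0.117 0 -0.05 0 0 -0.42;1 -0.117 0 -0.05 0 0 -0.56;1 -0.117 0 -0.05 0 0 -0.7;1 -0.117 0 -0.05 0 0 -0.84;1 -0.117 0.04 -0.05 0 0 -0.98;1 -0.117 0.08 -0.05 0 -0.005 -1.047"

```text
time_s: 2.5
tcp_pos: [0.5429, -0.2544, 0.2006]
ee_rot: [[0.02, 0.041, -0.999], [0.496, 0.867, 0.046], [0.868, -0.497, -0.003]]
wrist_force: [0.5, 1.2, -1.6]
gripper_width: 0.002
```

```bash
python3 - <<'E'
from h import *
from station import capture
import cv2
s=sense();print(s['time_s'],s['joints'].round(1),s['tcp_pos'],toB(s['tcp_pos']),s['gripper_width'])
go(W(.033,-.30,.20),rot(30))
for n in("scene","top"):
    p,d=capture(n);cv2.imwrite(f"pics/{n}1.png",cv2.resize(p[100:320,100:520,::-1],None,fx=1.9,fy=1.9))
E
```

```text
2.5 [ -36.4   40.4   23.8  -49.6 -108.6   33. ] [ 0.54286099 -0.25444485  0.20063002] [ 0.03316281 -0.2993368   0.20063002] 0.002323269123961795
dp [-0.0009 -0.0003  0.0002] w [0.0055 0.0002 0.0039] | norm 0.001 0.4
```

View pics/scene1.png

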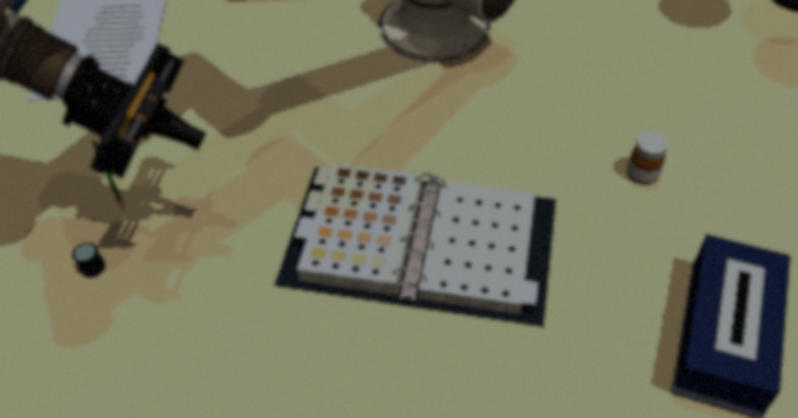

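View pics/top1.png

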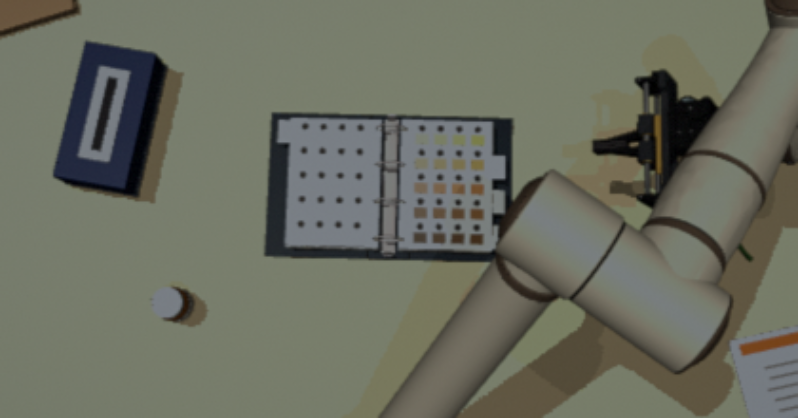

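The fingers point at the tab at 30° elevation, with the tip at (594,147) in the top crop. The tabs, pencil and loupe are clear, so I'll descend just outside the binder.

```bash
python3 - <<'E'
from h import *
go(W(.033,-.245,.025),rot(30))
E
```

```text
dp [-0.1203  0.127  -0.0048] w [-0.004  -0.0168  0.0136] | norm 0.175 1.3
```

Emit:
move_arm --increments "1 -0.035 0.035 -0.004 0 -0.01 0.01;1 -0.07 0.07 -0.004 -0.004 -0.016 0.013;1 -0.1 0.105 -0.004 -0.004 -0.016 0.013;1 -0.12 0.127 -0.004 -0.004 -0.016 0.013;1 -0.12 0.127 -0.004 -0.004 -0.016 0.013;1 -0.12 0.127 -0.004 -0.004 -0.016 0.013"

```text
time_s: 3.2
tcp_pos: [0.5509, -0.2034, 0.0376]
ee_rot: [[-0.0, 0.041, -0.999], [0.515, 0.857, 0.035], [0.857, -0.514, -0.021]]
wrist_force: [0.3, -0.5, -0.3]
gripper_width: 0.008
```

```bash
python3 - <<'E'
from h import *
s=sense();print(s['time_s'],s['joints'].round(1),toB(s['tcp_pos']),s['wrist_force'])
go(W(.033,-.245,.025),rot(30))
go(W(.034,-.200,.0155),rot(30))
E
```

```text
3.2 [-32.3  48.8  14.1 -48.4 -93.2  45.6] [ 0.03914711 -0.24801093  0.03762389] [ 0.27576061 -0.5307312  -0.30799557]
dp [-0.0091  0.009   0.0064] w [ 0.0056  0.0215 -0.0164] | norm 0.014 1.6
dp [0.0058 0.0525 0.0053] w [ 0.0056  0.0215 -0.0164] | norm 0.053 1.6
```

Emit:
move_arm --increments "1 0 0 0 0 0 0;1 0 0 0 0 0 0;1 0 0 0 0 0 0"

```text
time_s: 3.5
tcp_pos: [0.5503, -0.2038, 0.0369]
ee_rot: [[0.001, 0.043, -0.999], [0.513, 0.857, 0.038], [0.858, -0.513, -0.021]]
wrist_force: [0.7, -0.2, -0.5]
gripper_width: 0.003
```

```bash
python3 - <<'E'
from h import *
s=sense();print(s['time_s'],s['joint_velocities'].round(1),toB(s['tcp_pos']),s['wrist_force'])
go(W(.033,-.245,.025),rot(30))
go(W(.034,-.210,.0155),rot(30))
E
```

```text
3.5 [ 0.   0.8 -0.7 -0.1  0.   0.1] [ 0.03856768 -0.24841287  0.0369206 ] [ 0.67419253 -0.22108604 -0.49149307]
dp [-0.0084  0.009   0.0058] w [ 0.0078  0.0201 -0.0152] | norm 0.014 1.5
dp [0.0014 0.0439 0.0049] w [ 0.0078  0.0201 -0.0152] | norm 0.044 1.5
```

Emit:
move_arm --increments "1 0 0.02 0.003 0.008 0.02 -0.015;1 0.001 0.044 0.005 0.008 0.02 -0.015;1 0.001 0.044 0.005 0.008 0.02 -0.015;1 0.001 0.044 0.005 0.008 0.02 -0.015;1 0.001 0.044 0.005 0.008 0.02 -0.015"

```text
time_s: 4.0
tcp_pos: [0.5467, -0.1645, 0.0134]
ee_rot: [[0.023, 0.033, -0.999], [0.498, 0.866, 0.04], [0.867, -0.499, 0.003]]
wrist_force: [0.1, 0.4, -1.1]
gripper_width: 0.006
```

```bash
python3 - <<'E'
from h import *
from station import capture
import cv2
s=sense();print(s['time_s'],toB(s['tcp_pos']),corner(s),s['wrist_force'])
go(W(.034,-.180,.0155),rot(30))
p,d=capture("scene");cv2.imwrite(f"pics/scene2.png",cv2.resize(p[150:270,180:340,::-1],None,fx=5,fy=5,interpolation=cv2.INTER_CUBIC))
print([proj('scene',W(*q)) for q in [(.03,-.174,.0345),(.033,-.21,.0155)]])
E
```

```text
4.0 [ 0.033275   -0.20935914  0.01335826] [ 0.03329699 -0.20462137  0.02159253] [ 0.06914703  0.3733447  -1.12830888]
dp [ 0.0165  0.0244 -0.0007] w [-0.0022 -0.0023  0.0015] | norm 0.029 0.2
[(np.float64(259.27670898899987), np.float64(219.07918898139536)), (np.float64(247.78162198621396), np.float64(222.14328061026143))]
```

View pics/scene2.png

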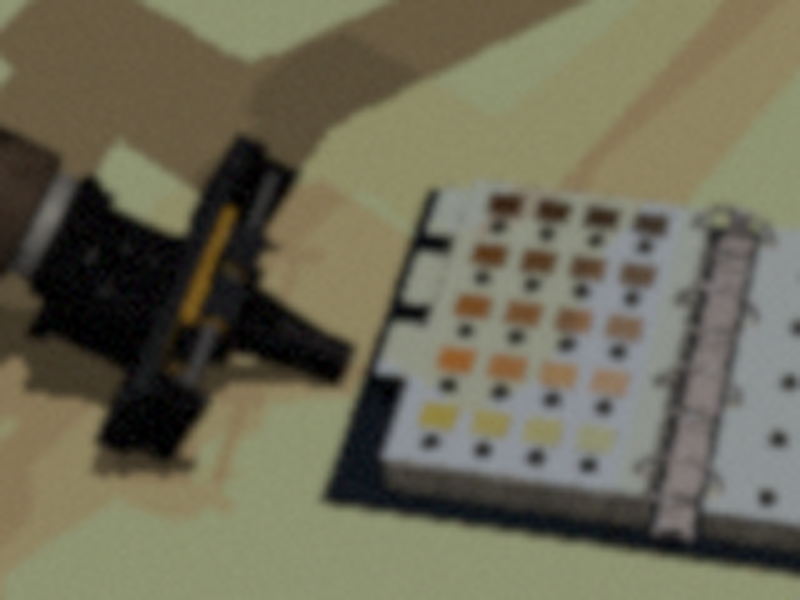

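The fingertip at crop pixel (345,360) lines up with the top tab at (405,345) and sits clear of the next tab. Now I'll slide it under.

Emit:
move_arm --increments "1 0.006 0.008 0 0 0 0;1 0.011 0.016 0 0 0 0;1 0.016 0.0235 0 0 0 0;1 0.016 0.0235 0 0 0 0;1 0.016 0.0235 0 0 0 0"

```text
time_s: 4.55
tcp_pos: [0.5477, -0.1358, 0.0157]
ee_rot: [[0.022, 0.033, -0.999], [0.498, 0.866, 0.04], [0.867, -0.499, 0.003]]
wrist_force: [-0.1, -0.8, -0.2]
gripper_width: 0.006
```

```bash
python3 - <<'E'
from h import *
from station import capture
import cv2
s=sense();print(s['time_s'],toB(s['tcp_pos']),corner(s),s['wrist_force'])
go(W(.034,-.180,.0155),rot(30))
p,d=capture("scene");cv2.imwrite(f"pics/scene3.png",cv2.resize(p[150:270,180:340,::-1],None,fx=5,fy=5,interpolation=cv2.INTER_CUBIC))
E
```

```text
4.55 [ 0.03316278 -0.18054661  0.01574675] [ 0.03317998 -0.17580831  0.02398072] [-0.09576977 -0.83577396 -0.15663963]
dp [ 0.0001  0.0006 -0.0008] w [-0.0026 -0.0018  0.0014] | norm 0.001 0.2
```

View pics/scene3.png

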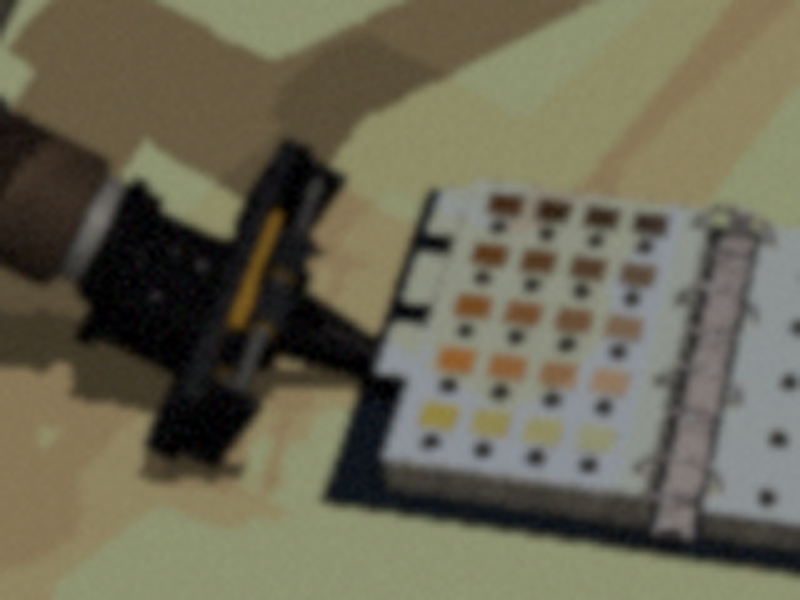

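The fingertip is under the top tab (crop pixel (380,365)) with only the top tab above it. Next I'll plan the arc.

```bash
cat >> h.py <<'E'
def arc(pts,s=None):
    s=s or sense();R=s['ee_rot'];c=corner(s)
    for p in pts:
        D=np.array([.033-c[0],p[0]-c[1],p[1]-c[2]]);w=D[0]*bx+D[1]*by+D[2]*bz
        print(np.round(p,3),(R.T@w).round(3))
def C(th,r=.16): th=np.radians(th);return(-r*np.cos(th),.032+r*np.sin(th))
E
python3 - <<'E'
from h import *
arc([(-.1765,.032),(-.1755,.042),(-.172,.052),(-.168,.062),(-.163,.072),(-.157,.082),(-.151,.091),(-.145,.1)])
E
```

```text
[-0.176  0.032] [ 0.007 -0.004  0.   ]
[-0.176  0.042] [ 0.016 -0.009  0.   ]
[-0.172  0.052] [ 0.026 -0.01   0.   ]
[-0.168  0.062] [ 0.037 -0.012  0.   ]
[-0.163  0.072] [ 0.048 -0.013  0.   ]
[-0.157  0.082] [ 0.06  -0.012  0.   ]
[-0.151  0.091] [ 0.071 -0.012  0.   ]
[-0.145  0.1  ] [ 0.081 -0.011  0.   ]
```

Emit:
move_arm --increments "1 0.007 -0.004 0 0 0 0;1 0.016 -0.009 0 0 0 0;1 0.026 -0.01 0 0 0 0;1 0.037 -0.012 0 0 0 0;1 0.048 -0.013 0 0 0 0;1 0.048 -0.013 0 0 0 0;1 0.048 -0.013 0 0 0 0"

```text
time_s: 5.3
tcp_pos: [0.5485, -0.1232, 0.0642]
ee_rot: [[0.022, 0.034, -0.999], [0.498, 0.866, 0.04], [0.867, -0.499, 0.002]]
wrist_force: [-1.2, -0.1, -1.0]
gripper_width: 0.007
```

```bash
python3 - <<'E'
from h import *
from station import capture
import cv2
s=sense();print(s['time_s'],toB(s['tcp_pos']),corner(s),s['wrist_force'],s['joints'].round(1))
go(s['tcp_pos'],rot(30))
arc([C(t) for t in (28,33,38,43,48,53,58,62)])
p,d=capture("scene");cv2.imwrite(f"pics/scene4.png",cv2.resize(p[150:270,180:340,::-1],None,fx=5,fy=5,interpolation=cv2.INTER_CUBIC))
E
```

```text
5.3 [ 0.03343956 -0.16798181  0.06416368] [ 0.0334538  -0.16324288  0.07239729] [-1.17939663 -0.08630862 -1.0084915 ] [-27.3  43.8   7.5 -51.8 -90.   43. ]
dp [0. 0. 0.] w [-0.0017 -0.0015  0.0013] | norm 0.0 0.2
[-0.141  0.107] [0.041 0.002 0.001]
[-0.134  0.119] [0.055 0.002 0.001]
[-0.126  0.131] [0.069 0.003 0.001]
[-0.117  0.141] [0.083 0.006 0.001]
[-0.107  0.151] [0.096 0.01  0.001]
[-0.096  0.16 ] [0.109 0.014 0.001]
[-0.085  0.168] [0.122 0.02  0.001]
[-0.075  0.173] [0.131 0.026 0.001]
```

View pics/scene4.png

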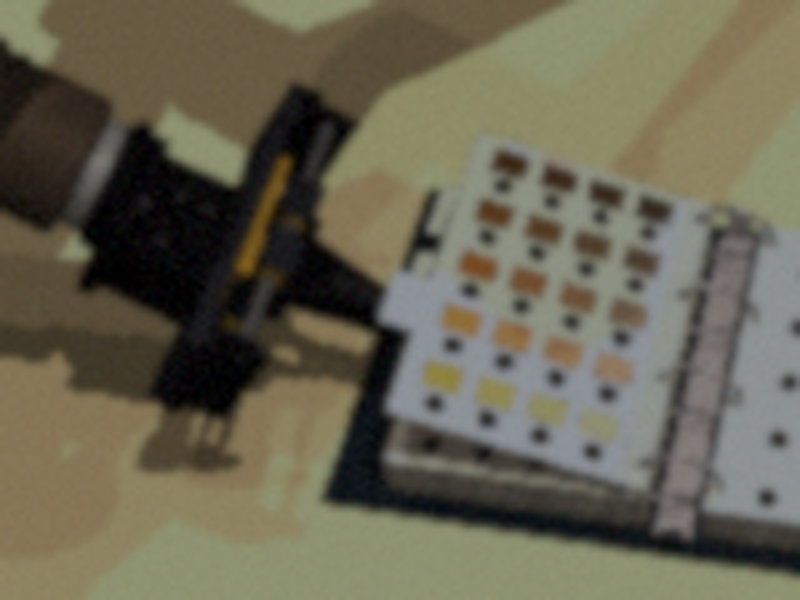

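The leaf is riding on the fingertip at about 15° (tab at crop (400,300)) and the next leaf is still down. I'll keep following the arc.

Emit:
move_arm --increments "1 0.014 0.001 0 0 0 0;1 0.028 0.002 0 0 0 0;1 0.041 0.002 0 0 0 0;1 0.055 0.002 0 0 0 0;1 0.069 0.003 0 0 0 0;1 0.083 0.006 0 0 0 0;1 0.083 0.006 0 0 0 0;1 0.083 0.006 0 0 0 0"

```text
time_s: 6.15
tcp_pos: [0.5505, -0.0767, 0.133]
ee_rot: [[0.022, 0.034, -0.999], [0.498, 0.866, 0.04], [0.867, -0.499, 0.002]]
wrist_force: [0.2, 0.3, -0.8]
gripper_width: 0.004
```

```bash
python3 - <<'E'
from h import *
from station import capture
import cv2
s=sense();print(s['time_s'],toB(s['tcp_pos']),corner(s),s['wrist_force'],s['joints'].round(1))
go(s['tcp_pos'],rot(30))
arc([C(t) for t in (48,53,58,63,68,72,76,80,84,88,92,96,100)])
for n in("scene","top"):
    p,d=capture(n);q=p[130:280,180:380,::-1] if n=="scene" else p[100:280,200:440,::-1];cv2.imwrite(f"pics/{n}5.png",cv2.resize(q,None,fx=3.3,fy=3.3,interpolation=cv2.INTER_CUBIC))
E
```

```text
6.15 [ 0.03352713 -0.12138318  0.1330334 ] [ 0.03354088 -0.11664335  0.14126649] [ 0.18518028  0.33172939 -0.78946233] [-23.8  36.7   5.6 -53.7 -90.9  37. ]
dp [0. 0. 0.] w [-0.002  -0.0014  0.0012] | norm 0.0 0.2
[-0.107  0.151] [0.013 0.003 0.001]
[-0.096  0.16 ] [0.026 0.008 0.001]
[-0.085  0.168] [0.039 0.014 0.001]
[-0.073  0.175] [0.051 0.022 0.001]
[-0.06  0.18] [0.062 0.03  0.001]
[-0.049  0.184] [0.071 0.037 0.001]
[-0.039  0.187] [0.079 0.045 0.001]
[-0.028  0.19 ] [0.086 0.053 0.001]
[-0.017  0.191] [0.093 0.062 0.001]
[-0.006  0.192] [0.099 0.071 0.001]
[0.006 0.192] [0.105 0.081 0.001]
[0.017 0.191] [0.11  0.091 0.001]
[0.028 0.19 ] [0.114 0.101 0.001]
```

View pics/scene5.png

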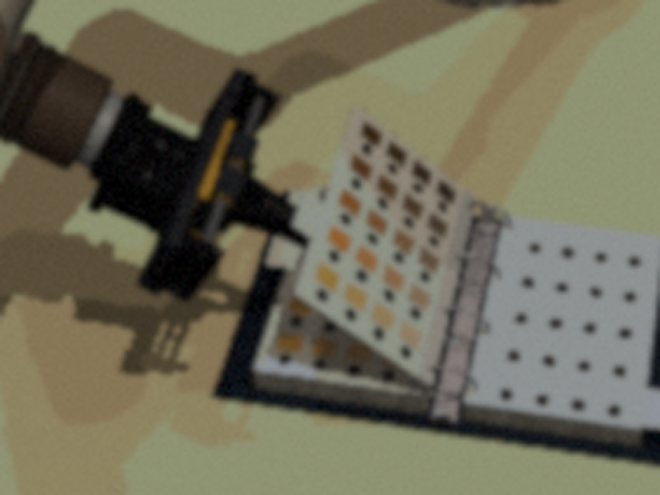

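View pics/top5.png

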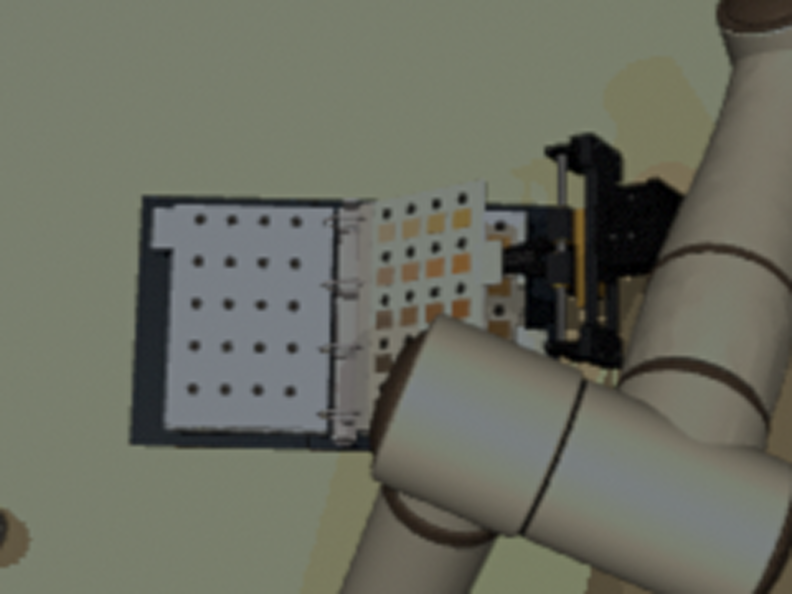

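The leaf is at about 45°, the fingertip is behind its tab, and the next leaf is flat. I'll check the elbow's height over the leaf before going on.

```bash
python3 - <<'E'
from h import *
from station import capture,camera_params
p,d=capture('top');c=camera_params('top')
for u,v in [(335,215),(345,225),(325,235),(320,240),(390,260)]:
    z=d[v,u];q=c['orientation']@(z*np.array([(u-c['cx'])/c['fx'],(v-c['cy'])/c['fy'],1]))+c['xyz'];print(u,v,q.round(3))
E
```

```text
335 215 [ 0.373 -0.014  0.665]
345 225 [ 0.355 -0.032  0.663]
325 235 [0.339 0.004 0.655]
320 240 [0.331 0.013 0.643]
390 260 [ 0.293 -0.111  0.65 ]
```

Emit:
move_arm --increments "1 0.013 0.003 0 0 0 0;1 0.026 0.008 0 0 0 0;1 0.039 0.014 0 0 0 0;1 0.051 0.022 0 0 0 0;1 0.051 0.022 0 0 0 0"

```text
time_s: 6.8
tcp_pos: [0.5526, -0.0305, 0.1678]
ee_rot: [[0.019, 0.033, -0.999], [0.498, 0.866, 0.038], [0.867, -0.499, 0.0]]
wrist_force: [0.4, -0.2, 0.3]
gripper_width: 0.007
```

```bash
python3 - <<'E'
from h import *
s=sense();c=corner(s);print(c,np.degrees(np.arctan2(c[2]-.032,-c[1])))
arc([C(t) for t in (67,71,75,79,83,87,91,95,99,103,107)])
E
```

```text
[ 0.03367656 -0.07040027  0.17601462] 63.94871144999509
[-0.063  0.179] [0.007 0.005 0.001]
[-0.052  0.183] [0.015 0.012 0.001]
[-0.041  0.187] [0.024 0.02  0.001]
[-0.031  0.189] [0.031 0.028 0.001]
[-0.019  0.191] [0.038 0.037 0.001]
[-0.008  0.192] [0.045 0.046 0.001]
[0.003 0.192] [0.05  0.055 0.   ]
[0.014 0.191] [0.055 0.065 0.   ]
[0.025 0.19 ] [0.06  0.076 0.   ]
[0.036 0.188] [0.063 0.086 0.   ]
[0.047 0.185] [0.066 0.097 0.   ]
```

Emit:
move_arm --increments "1 0.007 0.005 0 0 0 0;1 0.015 0.012 0 0 0 0;1 0.024 0.02 0 0 0 0;1 0.028 0.024 0 0 0 0;1 0.031 0.028 0 0 0 0;1 0.035 0.033 0 0 0 0;1 0.035 0.033 0 0 0 0;1 0.035 0.033 0 0 0 0"

```text
time_s: 7.6
tcp_pos: [0.5542, 0.0136, 0.1796]
ee_rot: [[0.023, 0.033, -0.999], [0.498, 0.866, 0.04], [0.867, -0.499, 0.003]]
wrist_force: [0.7, -0.3, -0.3]
gripper_width: 0.006
```

```bash
python3 - <<'E'
from h import *
from station import capture
import cv2
s=sense();c=corner(s);print(s['time_s'],c,np.degrees(np.arctan2(c[2]-.032,-c[1])),s['wrist_force'])
arc([C(t) for t in (83,85,87,89,91,93,95,97,99,103,107)])
p,d=capture("scene");cv2.imwrite(f"pics/scene6.png",cv2.resize(p[110:280,180:400,::-1],None,fx=3.3,fy=3.3,interpolation=cv2.INTER_CUBIC))
E
```

```text
7.6 [ 0.03354407 -0.02634553  0.18785204] 80.4053143033379 [ 0.69580466 -0.25600003 -0.32652063]
[-0.019  0.191] [0.006 0.004 0.001]
[-0.014  0.191] [0.009 0.009 0.001]
[-0.008  0.192] [0.012 0.014 0.001]
[-0.003  0.192] [0.015 0.018 0.001]
[0.003 0.192] [0.018 0.023 0.001]
[0.008 0.192] [0.021 0.028 0.001]
[0.014 0.191] [0.023 0.033 0.001]
[0.019 0.191] [0.025 0.038 0.001]
[0.025 0.19 ] [0.027 0.043 0.001]
[0.036 0.188] [0.031 0.054 0.   ]
[0.047 0.185] [0.034 0.065 0.   ]
```

View pics/scene6.png

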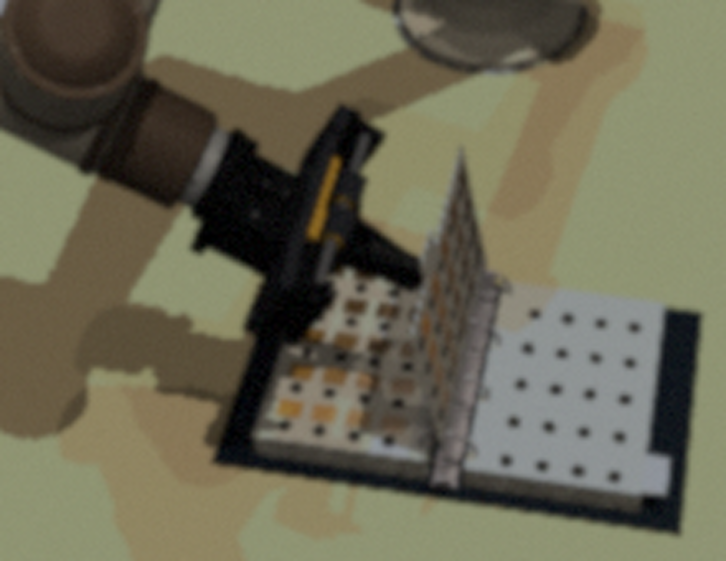

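The leaf is leaning on the finger at about 80°, near upright, with the finger on it. I'll carry it slowly past upright.

Emit:
move_arm --increments "1 0.006 0.004 0 0 0 0;1 0.009 0.009 0 0 0 0;1 0.012 0.014 0 0 0 0;1 0.015 0.018 0 0 0 0;1 0.018 0.023 0 0 0 0;1 0.021 0.028 0 0 0 0;1 0.025 0.038 0 0 0 0;1 0.027 0.043 0 0 0 0"

```text
time_s: 8.45
tcp_pos: [0.5562, 0.0654, 0.1817]
ee_rot: [[0.023, 0.033, -0.999], [0.498, 0.867, 0.04], [0.867, -0.498, 0.003]]
wrist_force: [0.5, 0.1, -0.0]
gripper_width: 0.007
```

```bash
python3 - <<'E'
from h import *
from station import capture
import cv2
s=sense();c=corner(s);print(s['time_s'],c,np.degrees(np.arctan2(c[2]-.032,-c[1])),s['wrist_force'])
arc([C(t) for t in (99,103,107,111,115)])
p,d=capture("scene");cv2.imwrite(f"pics/scene7.png",cv2.resize(p[110:280,180:400,::-1],None,fx=3.3,fy=3.3,interpolation=cv2.INTER_CUBIC))
E
```

```text
8.45 [0.03336788 0.02553697 0.18992198] 99.18557011660202 [ 0.49631622  0.11320805 -0.00654637]
[0.025 0.19 ] [-0. -0.  0.]
[0.036 0.188] [0.003 0.01  0.   ]
[0.047 0.185] [0.006 0.021 0.   ]
[0.057 0.181] [0.008 0.032 0.   ]
[0.068 0.177] [0.01  0.043 0.   ]
```

View pics/scene7.png

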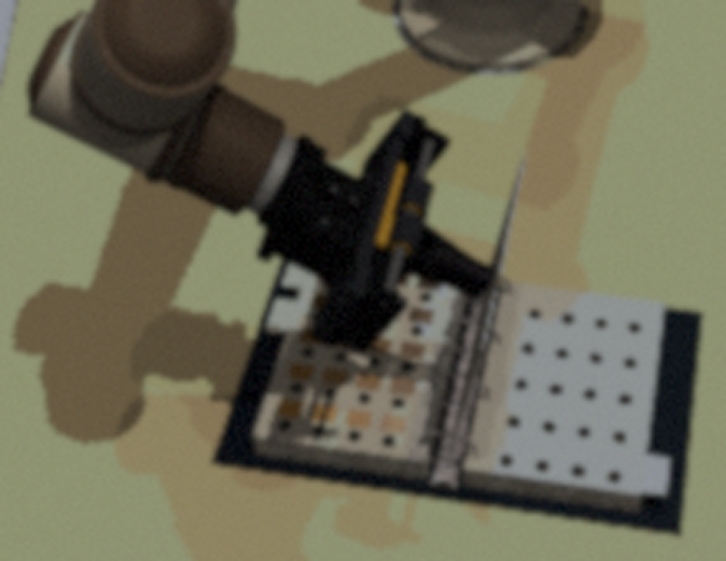

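The leaf is at about 99°, just past upright. I'll follow a little further and let it fall.

Emit:
move_arm --increments "1 0.003 0.01 0 0 0 0;1 0.004 0.015 0 0 0 0;1 0.004 0.015 0 0 0 0;1 0.004 0.015 0 0 0 0;1 0.004 0.015 0 0 0 0;1 0.004 0.015 0 0 0 0;1 0.004 0.015 0 0 0 0"

```text
time_s: 9.2
tcp_pos: [0.557, 0.079, 0.1777]
ee_rot: [[0.023, 0.034, -0.999], [0.498, 0.866, 0.041], [0.867, -0.499, 0.003]]
wrist_force: [-0.5, -0.1, -0.6]
gripper_width: 0.005
```

```bash
python3 - <<'E'
from h import *
from station import capture
import cv2
s=sense();print(s['time_s'],s['wrist_force'])
p,d=capture("scene");cv2.imwrite(f"pics/scene8.png",cv2.resize(p[110:280,180:400,::-1],None,fx=3.3,fy=3.3,interpolation=cv2.INTER_CUBIC))
E
```

```text
9.2 [-0.4945459  -0.06664628 -0.64643958]
```

View pics/scene8.png

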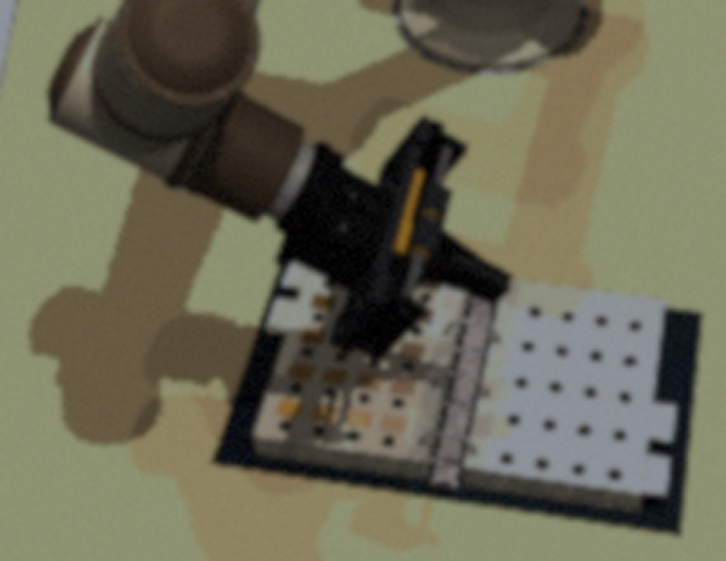

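The leaf now lies on the left pile (its tab appears at crop (658,425)). I'll retract up and back, then check.

Emit:
move_arm --increments "1 0.03 -0.02 0 0 0 0;1 0.07 -0.05 0 0 0 0;1 0.1 -0.09 0 0 0 0;1 0.1 -0.13 0 0 0 0;1 0.1 -0.17 0 0 0 0;1 0.1 -0.2 0 0 0 0;1 0.1 -0.2 0 0 0 0;1 0.1 -0.2 0 0 0 0"

```text
time_s: 10.05
tcp_pos: [0.5525, -0.0445, 0.364]
ee_rot: [[0.023, 0.035, -0.999], [0.497, 0.867, 0.042], [0.867, -0.498, 0.003]]
wrist_force: [-0.1, 0.7, -0.8]
gripper_width: 0.002
```

```bash
python3 - <<'E'
from h import *
from station import capture
import cv2
s=sense();print(s['time_s'],toB(s['tcp_pos']),s['wrist_force'])
p,d=capture("scene");cv2.imwrite(f"pics/scene9.png",cv2.resize(p[130:330,100:540,::-1],None,fx=1.8,fy=1.8,interpolation=cv2.INTER_CUBIC))
cv2.imwrite(f"pics/scene9z.png",cv2.resize(p[180:275,240:400,::-1],None,fx=5,fy=5,interpolation=cv2.INTER_CUBIC))
p0=np.load('scene0.npz')['p'].astype(int)
c=camera=None
from station import camera_params
c=camera_params('scene')
def P(u,v):
    z=d[v,u];return toB(c['orientation']@(z*np.array([(u-c['cx'])/c['fx'],(v-c['cy'])/c['fy'],1]))+c['xyz'])
for b in [(0,.06),(0,.1),(0,.14),(.06,.1),(.03,.174),(-.06,.1),(0,-.06),(0,-.1),(0,-.14),(-.026,-.174)]:
    u,v=proj('scene',W(*b,.034));print(b,P(round(u),round(v)).round(3))
E
```

```text
10.05 [ 0.03421692 -0.08919678  0.364026  ] [-0.07951352  0.7257922  -0.77667674]
(0, 0.06) [-0.004  0.059  0.03 ]
(0, 0.1) [-0.002  0.099  0.033]
(0, 0.14) [-0.006  0.139  0.027]
(0.06, 0.1) [0.056 0.099 0.03 ]
(0.03, 0.174) [0.027 0.173 0.031]
(-0.06, 0.1) [-0.062  0.101  0.032]
(0, -0.06) [-0.001 -0.061  0.03 ]
(0, -0.1) [ 0.    -0.099  0.033]
(0, -0.14) [-0.002 -0.142  0.029]
(-0.026, -0.174) [-0.032 -0.177  0.028]
```

View pics/scene9.png

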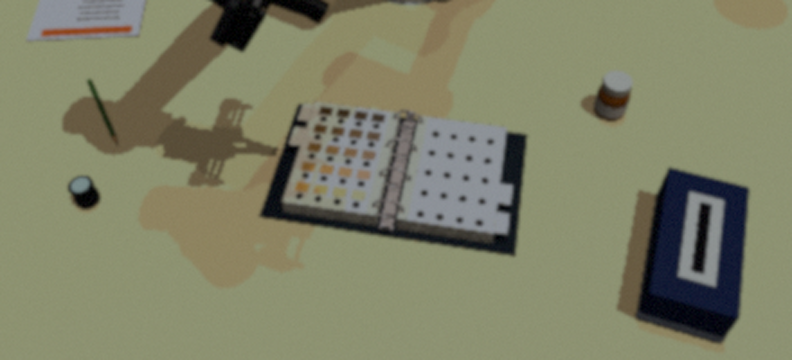

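View pics/scene9z.png

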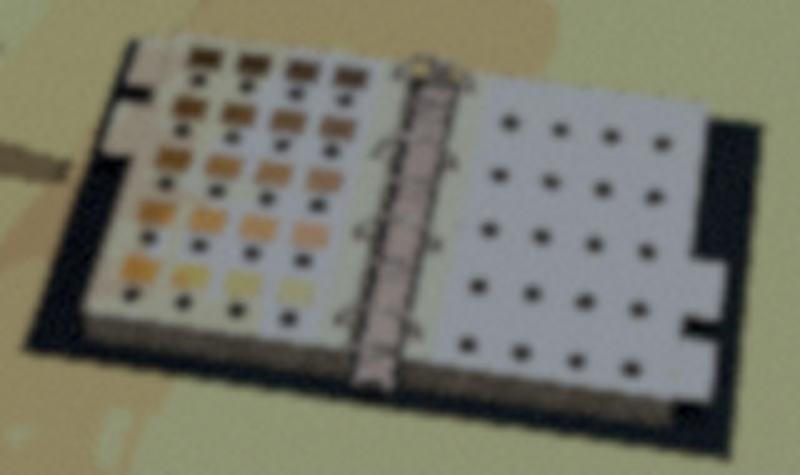

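The top leaf lies flat on the left, with its tab at zoom (708,290). The next leaf is flat on the right with its tab still in place. The binder's corners sit at the same pixels as at the start, the other objects show no change, and the arm is clear at rest.

```bash
python3 - <<'E'
from station import r
print(r.finish_job())
E
```

```text
the job is handed in; nothing more can be done
None
```

I turned the top leaf over and handed the job in at about 10 s of the 43 s allowed. `finish_job` gives no verdict, so the result below is from my own checks.

I slid the closed fingertips under the top leaf's tab with the tool tilted 30° and carried the leaf along the ring-axis arc. It rested on the finger at about 80° and was pushed slowly to about 99°. From there it fell onto the left-hand pile, and I pulled the arm clear.

**Last checks:**
- **Top leaf:** it lies flat on the left-hand pile. Depth readings there were about 27–33 mm, with a few mm of noise.
- **Next leaf:** it is flat on the right-hand pile, with its tab in place.
- **Binder:** its corners are at the same pixels as at the start.
- **Tissue box, pencil, jar and loupe:** they looked unmoved by eye in the picture; I did not measure their positions.
- **Forces:** wrist force readings between moves never exceeded about 2 N, which is close to the sensor noise.

I had no direct reading of the leaf joint angles or of the finger contact force. The finger being on the leaf near upright is judged from the pictures and the finger's position. No check failed or disagreed.

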